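# Load the push-latch test drawer

## Task

Press in the red pad of the test station's drawer so that its push latch lets go and the drawer springs out, lower the brass sleeve onto the drawer's post until it sits flat, then push the drawer in until it latches again and stays shut. Push with feeling, never harder than 25 N, and leave the other things where they are.

Things in the scene. Friction and masses are not known exactly. Their poses are not given: they have to be found in the camera images.
- station: Test station fixed to the table: white housing 178 mm deep, 110 wide, 78 high, with a clear front roof and a blue rear roof. Origin: on the table surface under the middle of its front opening (facing the robot); x points level into the housing, the way the drawer is pushed in, z up. Drawer: flat aluminium carriage 84 mm wide, top 14 mm above the table, with an upright front plate.
- pad_mount (a point): Middle of the outer face of the drawer's grey front plate (98 mm wide, 10 to 66 mm above the table), 42 mm above the table; 16 mm before the opening when latched; moves with the drawer. Station axes. Here, on a screw stem, sits the round red push pad, 26 mm across; its face stands 5 to 41 mm out from the plate (-x), set differently each time and not reported: feel for it.
- drawer (a joint): Drawer travel in m: 0 latched, 0.09 sprung fully out, -0.0062 inner stop (stiff rubber). Push-push latch: latched, the spring pushes out with 7 N. Press to -0.0045 or deeper and let go: released, it springs out after the finger. Push in to -0.0053 or deeper and let go: latched; stop short and it comes back. Each full press changes the state. Pushing takes 4 to 9 N, then rises steeply; 14 N means the stop.
- nest (a point): Point on the drawer where the middle of the sleeve must come, 20 mm above the carriage top (34 mm above the table), on the axis of the dark steel post. The post is 20 mm across, 15 mm high with a tapered top. Moves with the drawer: 35 mm inside the opening when shut, 55 mm outside it when out; then it lies 43 mm behind the back of the front plate. Same axes as the station.
- sleeve_mid (a point): Middle (half-way up, on the axis) of the brass sleeve: plain ring 44 mm outside diameter, 40 mm high, 26 mm through bore, about 250 g, standing upright on the table; z is its axis. Grip it from above across its outside, about 8 mm above its middle so the fingertips stay clear of the carriage.
- sleeve_steel: Bystander: dark steel sleeve of the same size as the brass one. Origin under its centre.
- sleeve_black: Bystander: black plastic sleeve of the same size. Origin under its centre.
- wrench: Bystander: steel wrench lying on the table.
- screwdriver: Bystander: screwdriver with a green handle lying on the table.
- can: Bystander: grey can, 60 mm across, 130 mm high. Origin under its centre.
- bin: Bystander: open yellow bin 160 x 110 mm, 75 mm high. Origin under its centre.
- flange: Bystander: aluminium flange, 64 mm across, 30 mm high, standing on the table. Origin under its centre.
- sleeve: The brass sleeve itself; origin under its centre, 20 mm below sleeve_mid.

How it is judged:
By the outcome, as a careful person would: the job done as asked, in the order asked, and still so for the second after the job is handed in, with the robot touching nothing.
It also fails if it takes over 72 s, if anything falls off the work surface, if the arm or the gripper's body presses on something with over 40 N, if the wrist force passes 120 N, or if a joint passes its speed limit or range.

## Robot

A 6-joint arm with a two-finger parallel gripper is mounted at the origin on the work surface. World frame = base frame: x ahead of the robot, y to its left, z up, the work surface at z = 0. Lengths are in m, angles in rad, forces in N, time in s.
With the tool pointing down it reaches from about 0.3 to 0.775 m from the base axis. Payload 14.6 kg.
Tool frame: the origin (TCP) lies midway between the tips of the shut fingers; the grasp point (between the pads) lies 19 mm behind it; z points along the fingers, x is the direction in which the jaws open and shut, and the axes are right-handed (so a half turn about z gives the same grasp; the last joint's range is limited). The gripper opens to 94 mm and grips with 3 to 60 N. Pads are 16 mm wide; open, the fingers measure 119 mm over their backs; the gripper's body (75 mm by 177 mm) begins 78 mm behind the grasp point.
Start: joints at [-1.355, 0.3, 1.521, -0, 1.321, -0.067], TCP at [0.153, -0.528, 0.205] pointing down, gripper open.
Joint ranges: [-3.03, 3.03], [-0.79, 2.21], [0.23, 2.52], [-1.04, 4.18], [0, 3.07], [-2.55, 2.55]. Speed limits (rad/s): [2.22, 2.22, 2.57, 3.14, 3.14, 3.14].

## Interface

Orientations are given as a unit quaternion [w, x, y, z].
In Python, from workcell import readout, viewer, workorder gives the robot as it stands. The module is installed in compiled form; this text tells all that it offers.
- The arm moves only by the tool jog_arm, never from a script. Its arguments are lists of equal length, an entry for each row: "slide": the shift along the world's x, y, z in units of 40 mm (1.0 is 40 mm), a list of three; "delta_rot": the turn, a rotation vector about the world's x, y, z in units of 6 degrees (1.0 is 6 degrees), a list of three; "claw": the finger opening in mm, from 0 to 94. A call has 1 to 12 rows; each row shifts and turns the commanded pose from where the row before left it; what a row does not reach is not made up. A row lasts 1/12 s, in which the tool goes at most 41.7 mm and 7.16 degrees, less where a joint would pass 70% of its speed; a pose out of reach is approached as far as the arm can. A call is refused whole if a number of a shift passes 1 or a number of a turn 1, either way. A call with a gripper value outside its range is refused whole. The fingers move at their own pace and stop on an object; the grip force is fixed at half the most. Time passes only in rows, so rows that do not move let the fingers close. It gives the time, the measured TCP pose, the force and the opening at its end, in the units of the state.
- readout.get_obs(): the state, without advancing time (a new reading comes with each control period).
- viewer.read_camera(name): name is "side" or "top" or "wrist"; returns (picture, depth): 384x512x3 uint8, red, green, blue; 384x512 float32, m along the optical axis (not along the pixel's ray), 0 where there is no reading.
- viewer.camera_model(name): a dict with "intrinsics" (3x3 intrinsics, pixels), "origin" and "orientation" of the camera in the world. Camera axes: x right, y down, z forward; pixel columns grow to the right and rows downward; lengths in m; the calibration is good to about 2 mm. A picture is of the moment at which its call begins: read the wrist's pose just before it. camera_model takes no time and is no camera call; for the wrist camera it gives the pose at the moment of the call.
- workorder.job_done(): hands the job in, once; it reports no verdict.
The state is a dict: "clock": time; "q": joint angles; "dq": joint speeds; "joint_efforts": joint torques, N m; "ee_pos": TCP position; "tcp_rot": TCP orientation; "wrist_force": force on the tool from outside, world axes, zero at the start; "torque": the same for the moment, N m; "opening": finger opening in m.
Only numpy, scipy, OpenCV 4.12 (cv2) and the standard library are available. Lean on these libraries where they do the work, as an engineer would, in place of code of your own. Each camera call takes 0.05 s, during which the arm holds its last target.

## Working session

There is one attempt and no reset: what is moved stays moved. The work goes in short steps, Python scripts to look and compute and a tool call to move; the robot and the scene stay as the last step left them, time stands still between calls to the robot, and variables do not carry over. Pictures are saved under pics/ and viewed, and the job is handed in when it is done.

Besides the shell and the picture viewer there is one more tool, called after "Request:" by a JSON object that holds its "op" and its "data". jog_arm: Moves the arm, as the interface text tells. Its arguments: {"type":"object","properties":{"slide":{"type":"array"},"delta_rot":{"type":"array"},"claw":{"type":"array"}},"required":["slide","delta_rot","claw"]}

```bash
mkdir -p pics; cat > h.py <<'E'
import numpy as np,cv2
from workcell import readout,viewer,workorder
from scipy.spatial.transform import Rotation as R
def cam(n,tag):
    m=viewer.camera_model(n);p,d=viewer.read_camera(n)
    cv2.imwrite(f'pics/{tag}.png',p[:,:,::-1]);np.savez(f'pics/{tag}.npz',p=p,d=d,K=m['intrinsics'],o=m['origin'],q=m['orientation'])
def load(tag):
    z=np.load(f'pics/{tag}.npz');K=z['K'];q=z['q'];Rm=q if q.shape==(3,3) else R.from_quat([q[1],q[2],q[3],q[0]]).as_matrix()
    d=z['d'];v,u=np.mgrid[:384,:512]
    P=np.stack([(u-K[0,2])/K[0,0]*d,(v-K[1,2])/K[1,1]*d,d],-1)@Rm.T+z['o']
    return z['p'],d,P
E
python3 - <<'E'
from h import *
cam('top','top1');cam('side','side1');o=readout.get_obs();print(o)
for n in('top','side'):print(viewer.camera_model(n))
a=cv2.imread('pics/top1.png');b=cv2.imread('pics/side1.png')
cv2.imwrite('pics/top1b.png',cv2.resize(a,(800,600)));cv2.imwrite('pics/side1b.png',cv2.resize(b,(800,600)))
E
```

```text
{'clock': 0.1, 'q': array([-1.35462918e+00,  3.00369492e-01,  1.52149799e+00, -4.13386650e-05,
        1.32069587e+00, -6.66474183e-02]), 'dq': array([ 0.0006884 , -0.00249251, -0.00223108,  0.00192208, -0.00125516,
        0.00071803]), 'joint_efforts': array([ 1.60137799e-03, -5.32643044e+01, -3.53283906e+01,  7.09547242e-02,
        2.34884291e-02, -5.12893621e-05]), 'ee_pos': array([ 0.15339581, -0.52794031,  0.20497722]), 'tcp_rot': array([-3.01424415e-04,  7.99709023e-01, -6.00387578e-01, -3.80929568e-04]), 'wrist_force': array([-0.61821153,  0.58563118,  0.15187031]), 'torque': array([ 0.03818116, -0.03475648, -0.00874813]), 'opening': 0.09437789862665553}
{'intrinsics': array([[473.10708261,   0.        , 257.07248281],
       [  0.        , 473.10708261, 185.26045521],
       [  0.        ,   0.        ,   1.        ]]), 'origin': array([ 0.3962114 , -0.04788509,  1.44277602]), 'orientation': array([-0.05884587,  0.70644246, -0.70387183,  0.04517367])}
{'intrinsics': array([[482.08595294,   0.        , 257.35594425],
       [  0.        , 482.08595294, 182.83024251],
       [  0.        ,   0.        ,   1.        ]]), 'origin': array([0.08188956, 0.67650913, 0.91796041]), 'orientation': array([ 0.12263696, -0.3024499 ,  0.87079665, -0.36769203])}
```

View pics/top1b.png

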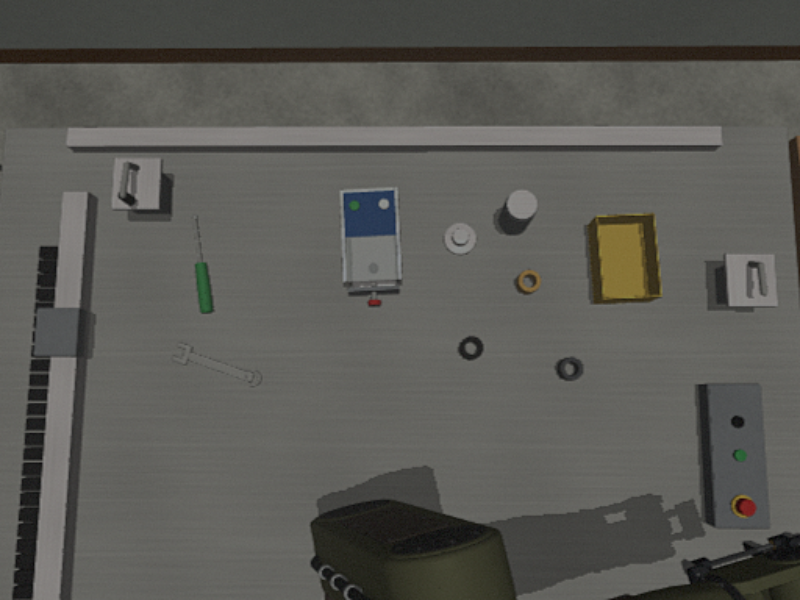

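View pics/side1b.png

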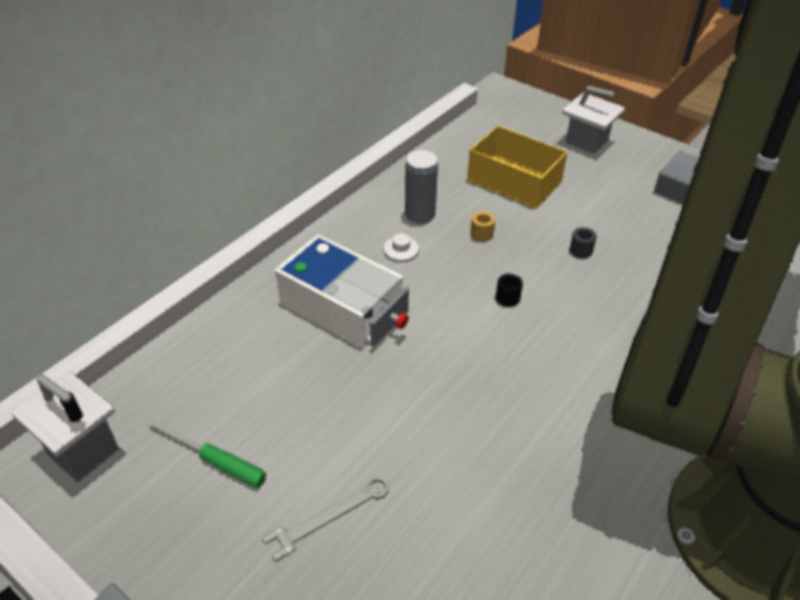

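Top view: the station is at about (370,240) in the enlarged picture, with the red pad at (374,302). The brass sleeve is at (529,281), and the steel and black sleeves are at (570,368) and (471,348). Next I measure the station and the sleeve from depth.

```bash
python3 - <<'E'
from h import *
p,d,P=load('top1')
S=1.5625
hsv=cv2.cvtColor(p,cv2.COLOR_RGB2HSV)
v,u=np.mgrid[:384,:512]
def box(x0,x1,y0,y1): return (u>=x0/S)&(u<=x1/S)&(v>=y0/S)&(v<=y1/S)
# brass
for nm,c in dict(brass=(529,281),steel=(570,368),black=(471,348)).items():
    m=box(c[0]-18,c[0]+18,c[1]-18,c[1]+18)&(P[...,2]>.03)
    q=P[m].astype(np.float32);(c2,r)=cv2.minEnclosingCircle(q[:,:2]);print(nm,m.sum(),c2,r,np.median(q[:,2]))
m=box(325,415,175,292)&(P[...,2]>.065)&(P[...,2]<.1)
q=P[m].astype(np.float32);print('house',m.sum(),cv2.minAreaRect(q[:,:2]),np.median(q[:,2]))
print(cv2.boxPoints(cv2.minAreaRect(q[:,:2])))
m=box(355,395,290,312)&(hsv[...,1]>120);q=P[m];print('pad',m.sum(),q.mean(0),q.min(0),q.max(0))
for n in ['side1']:
    p,d,P=load(n);hsv=cv2.cvtColor(p,cv2.COLOR_RGB2HSV)
    m=box(385,415,305,335)&(hsv[...,1]>150);q=P[m];print('pad side',m.sum(),q.mean(0),q.min(0),q.max(0),np.median(q,0))
    m=box(465,500,205,245)&(hsv[...,1]>110)&(P[...,2]>.005);q=P[m].astype(np.float32);print('brass side',m.sum(),q.min(0),q.max(0))
    m=box(270,412,230,350)&(P[...,2]>.07)&(P[...,2]<.09);q=P[m].astype(np.float32);r=cv2.minAreaRect(q[:,:2]);print('house side',r,cv2.boxPoints(r),np.median(q[:,2]))
a=cv2.imread('pics/top1.png')[110:200,200:370];cv2.imwrite('pics/c1.png',cv2.resize(a,None,fx=4.5,fy=4.5,interpolation=cv2.INTER_CUBIC))
a=cv2.imread('pics/side1.png')[140:230,165:275];cv2.imwrite('pics/c2.png',cv2.resize(a,None,fx=6,fy=6,interpolation=cv2.INTER_CUBIC))
E
```

```text
Traceback (most recent call last):
cv2.error: OpenCV(4.12.0) /io/opencv/modules/imgproc/src/shapedescr.cpp:201: error: (-215:Assertion failed) count >= 0 && (depth == CV_32F || depth == CV_32S) in function 'minEnclosingCircle'
```

```bash
cat > m.py <<'E'
from h import *
p,d,P=load('top1')
S=1.5625
hsv=cv2.cvtColor(p,cv2.COLOR_RGB2HSV)
v,u=np.mgrid[:384,:512]
A=lambda q:np.ascontiguousarray(q[:,:2],dtype=np.float32)
def box(x0,x1,y0,y1): return (u>=x0/S)&(u<=x1/S)&(v>=y0/S)&(v<=y1/S)
for nm,c in dict(brass=(529,281),steel=(570,368),black=(471,348)).items():
    m=box(c[0]-18,c[0]+18,c[1]-18,c[1]+18)&(P[...,2]>.03)
    q=P[m];(c2,r)=cv2.minEnclosingCircle(A(q));print(nm,m.sum(),c2,r,np.median(q[:,2]))
m=box(325,415,175,292)&(P[...,2]>.065)&(P[...,2]<.1)
q=P[m];r=cv2.minAreaRect(A(q));print('house',m.sum(),r,np.median(q[:,2]));print(cv2.boxPoints(r))
m=box(355,395,290,312)&(hsv[...,1]>120);q=P[m];print('pad',m.sum(),q.mean(0),q.min(0),q.max(0))
p,d,P=load('side1');hsv=cv2.cvtColor(p,cv2.COLOR_RGB2HSV)
m=box(385,415,305,335)&(hsv[...,1]>150);q=P[m];print('pad side',m.sum(),q.mean(0),q.min(0),q.max(0),np.median(q,0))
m=box(465,500,205,245)&(hsv[...,1]>110)&(P[...,2]>.005);q=P[m];print('brass side',m.sum(),q.min(0),q.max(0))
m=box(270,412,230,350)&(P[...,2]>.07)&(P[...,2]<.09);q=P[m];r=cv2.minAreaRect(A(q));print('house side',r,cv2.boxPoints(r),np.median(q[:,2]))
a=cv2.imread('pics/top1.png')[110:200,200:370];cv2.imwrite('pics/c1.png',cv2.resize(a,None,fx=4.5,fy=4.5,interpolation=cv2.INTER_CUBIC))
a=cv2.imread('pics/side1.png')[140:230,165:275];cv2.imwrite('pics/c2.png',cv2.resize(a,None,fx=6,fy=6,interpolation=cv2.INTER_CUBIC))
E
python3 m.py
```

```text
brass 121 (0.5179833173751831, -0.16315408051013947) 0.16777627170085907 0.038155117396833305
steel 125 (0.42818427085876465, -0.20474551618099213) 0.1601857841014862 0.03733901176997145
black 119 (0.4529120922088623, -0.10828393697738647) 0.08294316381216049 0.03826254012724872
house 2241 ((0.6968817114830017, 0.03820791095495224), (0.19702237844467163, 0.10998230427503586), 3.0700526237487793) 0.07717710875927386
[[ 0.59556675  0.08784419]
 [ 0.6014571  -0.02198027]
 [ 0.7981967  -0.01142837]
 [ 0.7923063   0.09839609]]
pad 22 [0.57914638 0.03259825 0.05185132] [0.57528511 0.02131428 0.04645139] [0.58285843 0.04237431 0.05848543]
pad side 48 [0.57739071 0.03473603 0.04884496] [0.57213271 0.02384699 0.03675736] [0.58447235 0.04313254 0.05654713] [0.5768971  0.03471772 0.05000707]
brass side 227 [ 0.60011699 -0.28518471  0.00529354] [ 0.64272516 -0.24328317  0.04346396]
house side ((0.698886513710022, 0.03638489544391632), (0.1971072405576706, 0.11401021480560303), 2.7779722213745117) [[ 0.59768593  0.08854653]
 [ 0.6032115  -0.0253297 ]
 [ 0.8000871  -0.01577674]
 [ 0.7945615   0.09809949]] 0.07858280869361478
```

View pics/c1.png

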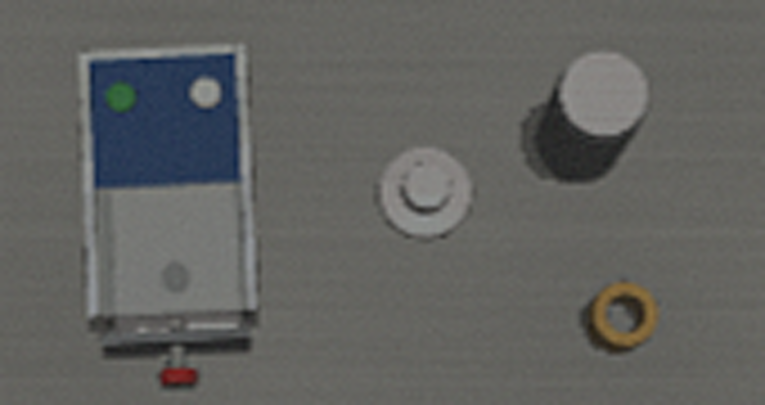

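View pics/c2.png

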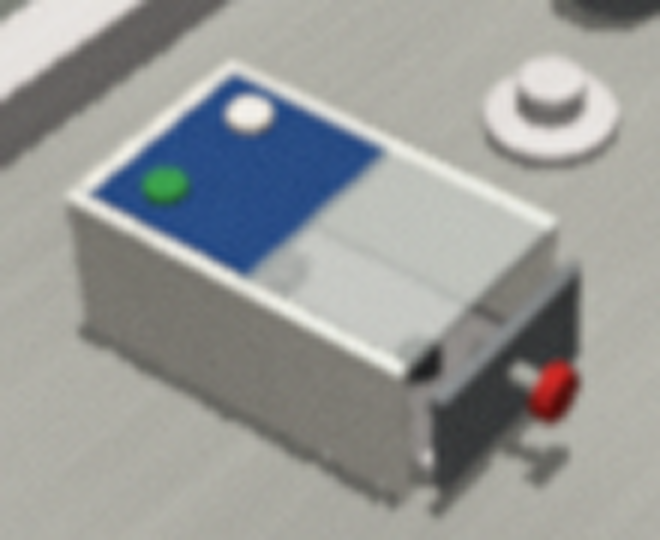

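Request:
{"op": "jog_arm", "data": {"slide": [[0.65,0.99,0],[0.65,0.99,0],[0.65,0.99,0],[0.65,0.99,0],[0.65,0.99,0],[0.65,0.99,0],[0.65,0.99,0],[0.65,0.99,0],[0.65,0.99,0],[0.65,0.99,0],[0.65,0.99,0],[0.65,0.99,0]], "delta_rot": [[0,0,-0.18],[0,0,-0.18],[0,0,-0.18],[0,0,-0.18],[0,0,-0.18],[0,0,-0.18],[0,0,-0.18],[0,0,-0.18],[0,0,-0.18],[0,0,-0.18],[0,0,-0.18],[0,0,-0.18]], "claw": [0,0,0,0,0,0,0,0,0,0,0,0]}}

```text
clock: 1.1
ee_pos: [0.4285, -0.1081, 0.2055]
tcp_rot: [-0.0, 0.727, -0.687, 0.0]
wrist_force: [1.0, -0.5, -0.2]
opening: 0.0173
```

```bash
python3 - <<'E'
from h import *
o=readout.get_obs();print(o)
cam('wrist','w1');print(viewer.camera_model('wrist'))
p,d,P=load('top1');hsv=cv2.cvtColor(p,cv2.COLOR_RGB2HSV)
S=1.5625;v,u=np.mgrid[:384,:512]
for nm,c in dict(brass=(529,281),steel=(570,368),black=(471,348),can=(520,203),bin=(627,258)).items():
    w=60 if nm=='bin' else 22
    m=(abs(u-c[0]/S)<w/S)&(abs(v-c[1]/S)<w/S)&(P[...,2]>.025)&(P[...,2]<.15)
    q=P[m];print(nm,m.sum(),np.percentile(q,2,0).round(4),np.percentile(q,98,0).round(4),q.mean(0).round(4))
E
```

```text
{'clock': 1.1, 'q': array([-3.30026464e-01,  5.62508557e-02,  1.80809334e+00,  2.27283265e-06,
        1.27714712e+00,  1.18507635e+00]), 'dq': array([ 1.12303970e+00,  3.42432933e-01, -3.60602214e-01,  7.74603710e-04,
        9.96831351e-03,  1.33876822e+00]), 'joint_efforts': array([ -7.53054768, -42.62516499, -31.2198472 ,   0.13229106,
         0.0732569 ,  -2.75529809]), 'ee_pos': array([ 0.42849385, -0.10809401,  0.20545944]), 'tcp_rot': array([-2.19965600e-05,  7.26520498e-01, -6.87144791e-01,  4.56537944e-05]), 'wrist_force': array([ 1.0480697 , -0.46041783, -0.15895143]), 'torque': array([-0.01114286, -0.017197  ,  0.01723619]), 'opening': 0.01734530166541879}
{'intrinsics': array([[267.39294376,   0.        , 254.65691571],
       [  0.        , 267.39294376, 193.02067589],
       [  0.        ,   0.        ,   1.        ]]), 'origin': array([ 0.51148793, -0.09914451,  0.38457305]), 'orientation': array([ 0.09971126,  0.72020506, -0.67999524, -0.09470378])}
brass 124 [ 0.6016 -0.2858  0.0267] [ 0.6424 -0.2452  0.0434] [ 0.6216 -0.2653  0.0372]
steel 130 [ 0.4341 -0.362   0.029 ] [ 0.475  -0.3207  0.0433] [ 0.4546 -0.3411  0.037 ]
black 119 [ 0.4741 -0.1745  0.0309] [ 0.5143 -0.1331  0.044 ] [ 0.4945 -0.1532  0.038 ]
can 420 [ 0.7203 -0.2643  0.0454] [ 0.7717 -0.2112  0.1345] [ 0.7436 -0.2358  0.1181]
bin 852 [ 0.5834 -0.5026  0.0257] [ 0.7444 -0.389   0.0772] [ 0.6688 -0.4496  0.0542]
```

View pics/w1.png

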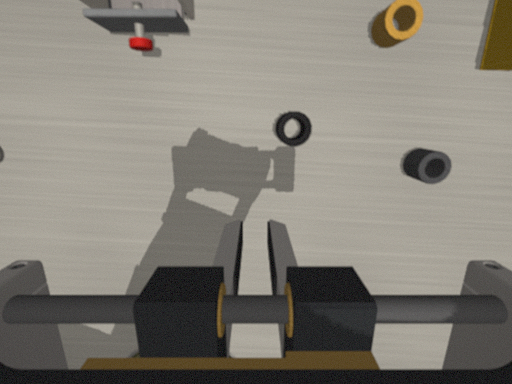

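Request:
{"op": "jog_arm", "data": {"slide": [[0.4,1,0],[0.4,1,0],[0,0,0],[0,0,0],[0,0,0]], "delta_rot": [[0,0,0],[0,0,0],[0,0,0],[0,0,0],[0,0,0]], "claw": [0,0,0,0,0]}}

```text
clock: 1.57
ee_pos: [0.4586, -0.0331, 0.2052]
tcp_rot: [0.0, 0.727, -0.687, -0.0]
wrist_force: [0.2, 0.8, 0.1]
opening: 0.0005
```

```bash
python3 - <<'E'
from h import *
o=readout.get_obs();print(o['ee_pos'],o['tcp_rot'],o['wrist_force'],o['opening'],o['dq'])
cam('wrist','w2')
a=cv2.imread('pics/w2.png');cv2.imwrite('pics/w2b.png',cv2.resize(a,(800,600),interpolation=cv2.INTER_CUBIC))
E
```

```text
[ 0.45857868 -0.03307337  0.20517226] [ 2.76408361e-04  7.27051583e-01 -6.86582753e-01 -2.04514464e-04] [0.21368188 0.8105726  0.14782759] 0.0004734270624163628 [-0.02997356 -0.0059792   0.00175146  0.0015924  -0.00081542  0.00025121]
```

View pics/w2b.png

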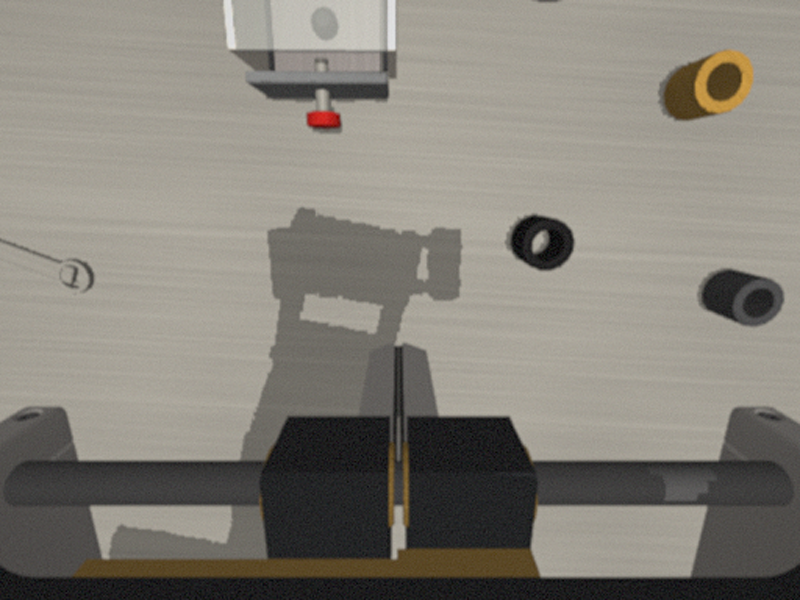

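The drawer's front plate runs level in the wrist view (247,75 to 388,74), so the tool is square to the station. The pad is at (323,119). Next I take metric positions from the wrist depth.

```bash
python3 - <<'E'
from h import *
p,d,P=load('w2');hsv=cv2.cvtColor(p,cv2.COLOR_RGB2HSV);v,u=np.mgrid[:384,:512]
S=1.5625
m=(abs(u-323/S)<25/S)&(abs(v-119/S)<14/S)&(hsv[...,1]>150);q=P[m]
print('pad',m.sum(),np.percentile(q,[3,50,97],0).round(4))
m=(u>240/S)&(u<395/S)&(v>66/S)&(v<84/S)&(P[...,2]>.06)&(P[...,2]<.072)
q=P[m];print('plate top',m.sum(),np.percentile(q,[3,50,97],0).round(4))
l=cv2.fitLine(np.ascontiguousarray(q[:,:2],np.float32),cv2.DIST_HUBER,0,.01,.01).ravel();print(l,np.degrees(np.arctan2(l[1],l[0])))
m=(u>660/S)&(u<760/S)&(v>45/S)&(v<120/S)&(P[...,2]>.036)&(P[...,2]<.045)&(hsv[...,1]>100)
q=P[m];print('brass',m.sum(),np.percentile(q,[1,50,99],0).round(4),q.mean(0))
E
```

```text
pad 182 [[0.5763 0.0185 0.0472]
 [0.5807 0.0278 0.0529]
 [0.5855 0.0401 0.0554]]
plate top 723 [[ 0.6005 -0.014   0.0642]
 [ 0.6054  0.0314  0.0657]
 [ 0.6104  0.0769  0.0673]]
[ 0.05623813 -0.9984174   0.6053839   0.03139715] -86.776085
brass 868 [[ 0.6041 -0.2872  0.0364]
 [ 0.6256 -0.2659  0.0398]
 [ 0.6449 -0.2455  0.0417]] [ 0.62518026 -0.26593079  0.03966125]
```

Request:
{"op": "jog_arm", "data": {"slide": [[0.34,0.26,-0.5],[0.34,0.26,-0.5],[0.34,0.26,-0.5],[0.34,0.26,-0.5],[0.34,0.26,-0.5],[0.34,0.26,-0.5],[0,0,-0.5],[0,0,-0.4],[0,0,-0.3],[0,0,0],[0,0,0],[0,0,0]], "delta_rot": [[0,0,0],[0,0,0],[0,0,0],[0,0,0],[0,0,0],[0,0,0],[0,0,0],[0,0,0],[0,0,0],[0,0,0],[0,0,0],[0,0,0]], "claw": [0,0,0,0,0,0,0,0,0,0,0,0]}}

```text
clock: 2.62
ee_pos: [0.541, 0.029, 0.0386]
tcp_rot: [-0.001, 0.727, -0.687, 0.001]
wrist_force: [0.1, 0.2, 0.9]
opening: 0.0005
```

Request:
{"op": "jog_arm", "data": {"slide": [[0.2,0.01,-0.13],[0.2,0.01,0],[0,0,0],[0,0,0]], "delta_rot": [[0,0,0],[0,0,0],[0,0,0],[0,0,0]], "claw": [0,0,0,0]}}

```text
clock: 2.95
ee_pos: [0.557, 0.0304, 0.0324]
tcp_rot: [-0.0, 0.727, -0.687, 0.0]
wrist_force: [-0.5, 0.7, -0.1]
opening: 0.0007
```

Request:
{"op": "jog_arm", "data": {"slide": [[0.05,0,0],[0.05,0,0],[0,0,0]], "delta_rot": [[0,0,0],[0,0,0],[0,0,0]], "claw": [0,0,0]}}

```text
clock: 3.2
ee_pos: [0.5607, 0.0304, 0.0324]
tcp_rot: [-0.0, 0.727, -0.687, 0.0]
wrist_force: [0.9, -0.4, -0.4]
opening: 0.0005
```

Request:
{"op": "jog_arm", "data": {"slide": [[0.05,0,0],[0,0,0]], "delta_rot": [[0,0,0],[0,0,0]], "claw": [0,0]}}

```text
clock: 3.37
ee_pos: [0.5627, 0.0304, 0.0323]
tcp_rot: [-0.0, 0.727, -0.687, 0.0]
wrist_force: [0.6, 0.0, 0.7]
opening: 0.0006
```

Request:
{"op": "jog_arm", "data": {"slide": [[0.05,0,0],[0,0,0]], "delta_rot": [[0,0,0],[0,0,0]], "claw": [0,0]}}

```text
clock: 3.53
ee_pos: [0.5647, 0.0304, 0.0323]
tcp_rot: [-0.0, 0.727, -0.687, 0.0]
wrist_force: [-0.1, 0.1, 0.3]
opening: 0.0003
```

Request:
{"op": "jog_arm", "data": {"slide": [[0.025,0,0],[0,0,0]], "delta_rot": [[0,0,0],[0,0,0]], "claw": [0,0]}}

```text
clock: 3.7
ee_pos: [0.5655, 0.0304, 0.0323]
tcp_rot: [-0.0, 0.727, -0.687, 0.0]
wrist_force: [0.4, -0.3, -0.1]
opening: 0.0003
```

Request:
{"op": "jog_arm", "data": {"slide": [[0.025,0,0],[0,0,0]], "delta_rot": [[0,0,0],[0,0,0]], "claw": [0,0]}}

```text
clock: 3.87
ee_pos: [0.5664, 0.0304, 0.0322]
tcp_rot: [0.0, 0.727, -0.687, -0.0]
wrist_force: [0.2, 0.0, 0.8]
opening: 0.0001
```

Request:
{"op": "jog_arm", "data": {"slide": [[0.025,0,0],[0,0,0]], "delta_rot": [[0,0,0],[0,0,0]], "claw": [0,0]}}

```text
clock: 4.03
ee_pos: [0.567, 0.0304, 0.0321]
tcp_rot: [0.001, 0.727, -0.687, -0.001]
wrist_force: [-5.3, -0.1, 1.4]
opening: 0.0006
```

Request:
{"op": "jog_arm", "data": {"slide": [[0.025,0,0],[0,0,0]], "delta_rot": [[0,0,0],[0,0,0]], "claw": [0,0]}}

```text
clock: 4.2
ee_pos: [0.5678, 0.0304, 0.032]
tcp_rot: [0.001, 0.727, -0.687, -0.001]
wrist_force: [-5.6, 0.2, 2.1]
opening: 0.0005
```

Request:
{"op": "jog_arm", "data": {"slide": [[0.025,0,0],[0,0,0]], "delta_rot": [[0,0,0],[0,0,0]], "claw": [0,0]}}

```text
clock: 4.37
ee_pos: [0.5687, 0.0305, 0.032]
tcp_rot: [0.001, 0.727, -0.687, -0.001]
wrist_force: [-5.5, 0.7, 2.5]
opening: 0.0003
```

Request:
{"op": "jog_arm", "data": {"slide": [[0.025,0,0],[0,0,0]], "delta_rot": [[0,0,0],[0,0,0]], "claw": [0,0]}}

```text
clock: 4.53
ee_pos: [0.5697, 0.0305, 0.0319]
tcp_rot: [0.001, 0.727, -0.687, -0.001]
wrist_force: [-6.2, 0.6, 2.1]
opening: 0.0007
```

Request:
{"op": "jog_arm", "data": {"slide": [[0.025,0,0],[0,0,0]], "delta_rot": [[0,0,0],[0,0,0]], "claw": [0,0]}}

```text
clock: 4.7
ee_pos: [0.5707, 0.0305, 0.0319]
tcp_rot: [0.001, 0.727, -0.687, -0.001]
wrist_force: [-6.6, -0.1, 1.0]
opening: 0.0001
```

Request:
{"op": "jog_arm", "data": {"slide": [[0.015,0,0],[0,0,0]], "delta_rot": [[0,0,0],[0,0,0]], "claw": [0,0]}}

```text
clock: 4.87
ee_pos: [0.5712, 0.0306, 0.0319]
tcp_rot: [0.001, 0.727, -0.687, -0.001]
wrist_force: [-6.8, -0.0, 2.3]
opening: 0.0002
```

Request:
{"op": "jog_arm", "data": {"slide": [[0.0125,0,0],[0,0,0]], "delta_rot": [[0,0,0],[0,0,0]], "claw": [0,0]}}

```text
clock: 5.03
ee_pos: [0.5717, 0.0306, 0.0319]
tcp_rot: [0.001, 0.727, -0.687, -0.001]
wrist_force: [-7.1, 0.4, 1.7]
opening: 0.0001
```

Request:
{"op": "jog_arm", "data": {"slide": [[0.01,0,0],[0,0,0]], "delta_rot": [[0,0,0],[0,0,0]], "claw": [0,0]}}

```text
clock: 5.2
ee_pos: [0.5721, 0.0306, 0.0319]
tcp_rot: [0.001, 0.727, -0.687, -0.001]
wrist_force: [-7.8, 1.1, 2.4]
opening: 0.0008
```

Request:
{"op": "jog_arm", "data": {"slide": [[0.0075,0,0],[0,0,0]], "delta_rot": [[0,0,0],[0,0,0]], "claw": [0,0]}}

```text
clock: 5.37
ee_pos: [0.5723, 0.0306, 0.0319]
tcp_rot: [0.001, 0.727, -0.687, -0.001]
wrist_force: [-7.6, 1.2, 2.3]
opening: 0.0005
```

Request:
{"op": "jog_arm", "data": {"slide": [[0.0125,0,0],[0,0,0]], "delta_rot": [[0,0,0],[0,0,0]], "claw": [0,0]}}

```text
clock: 5.53
ee_pos: [0.5728, 0.0306, 0.0319]
tcp_rot: [0.001, 0.727, -0.687, -0.001]
wrist_force: [-7.2, 2.2, 1.9]
opening: 0.0001
```

Request:
{"op": "jog_arm", "data": {"slide": [[0.01,0,0],[0,0,0]], "delta_rot": [[0,0,0],[0,0,0]], "claw": [0,0]}}

```text
clock: 5.7
ee_pos: [0.5732, 0.0306, 0.0319]
tcp_rot: [0.001, 0.727, -0.687, -0.001]
wrist_force: [-7.4, 0.3, 1.9]
opening: 0.0005
```

Request:
{"op": "jog_arm", "data": {"slide": [[0.0125,0,0],[0,0,0]], "delta_rot": [[0,0,0],[0,0,0]], "claw": [0,0]}}

```text
clock: 5.87
ee_pos: [0.5737, 0.0306, 0.0319]
tcp_rot: [0.001, 0.727, -0.687, -0.001]
wrist_force: [-6.8, 1.9, 2.1]
opening: 0.0002
```

Request:
{"op": "jog_arm", "data": {"slide": [[0.0125,0,0],[0,0,0]], "delta_rot": [[0,0,0],[0,0,0]], "claw": [0,0]}}

```text
clock: 6.03
ee_pos: [0.5739, 0.0306, 0.0318]
tcp_rot: [0.001, 0.727, -0.687, -0.001]
wrist_force: [-9.5, 0.9, 3.9]
opening: 0.0006
```

Request:
{"op": "jog_arm", "data": {"slide": [[0.0075,0,0],[0,0,0]], "delta_rot": [[0,0,0],[0,0,0]], "claw": [0,0]}}

```text
clock: 6.2
ee_pos: [0.5739, 0.0305, 0.0317]
tcp_rot: [0.001, 0.727, -0.687, -0.002]
wrist_force: [-11.2, 0.4, 4.2]
opening: 0.0004
```

Request:
{"op": "jog_arm", "data": {"slide": [[-0.1,0,0],[-0.2,0,0],[-0.2,-0.01,0],[-0.2,-0.01,0],[-0.2,-0.01,0],[-0.2,-0.01,0],[0,0,0]], "delta_rot": [[0,0,0],[0,0,0],[0,0,0],[0,0,0],[0,0,0],[0,0,0],[0,0,0]], "claw": [0,0,0,0,0,0,0]}}

```text
clock: 6.78
ee_pos: [0.5297, 0.0288, 0.0322]
tcp_rot: [0.0, 0.727, -0.687, -0.0]
wrist_force: [-5.2, 0.6, -2.3]
opening: 0.0003
```

The force of −5 N is still following the finger, so the latch has released. I retreat past the full travel and lift.

Request:
{"op": "jog_arm", "data": {"slide": [[-0.3,-0.02,0],[-0.4,-0.02,0],[-0.4,-0.02,0],[-0.4,-0.02,0],[-0.4,-0.02,0],[-0.4,-0.02,0],[-0.3,-0.02,0.3],[0,0,0.8],[0,0,1],[0,0,1],[0,0,0.8],[0,0,0]], "delta_rot": [[0,0,0],[0,0,0],[0,0,0],[0,0,0],[0,0,0],[0,0,0],[0,0,0],[0,0,0],[0,0,0],[0,0,0],[0,0,0],[0,0,0]], "claw": [0,0,0,0,0,0,0,0,0,0,0,0]}}

```text
clock: 7.78
ee_pos: [0.4299, 0.0232, 0.1946]
tcp_rot: [-0.004, 0.727, -0.687, 0.004]
wrist_force: [1.2, -0.1, 0.1]
opening: 0.0003
```

Request:
{"op": "jog_arm", "data": {"slide": [[0,0,0],[0,0,0]], "delta_rot": [[0,0,0],[0,0,0]], "claw": [0,0]}}

```text
clock: 7.95
ee_pos: [0.4271, 0.0232, 0.1877]
tcp_rot: [-0.0, 0.727, -0.687, 0.0]
wrist_force: [0.4, 0.1, -1.0]
opening: 0.0008
```

```bash
python3 - <<'E'
from h import *
o=readout.get_obs();print(o['ee_pos'],o['tcp_rot'],o['wrist_force'],o['dq'].round(3))
cam('wrist','w3');cam('top','top3')
a=cv2.imread('pics/w3.png');cv2.imwrite('pics/w3b.png',cv2.resize(a,(800,600),interpolation=cv2.INTER_CUBIC))
a=cv2.imread('pics/top3.png')[110:240,170:370];cv2.imwrite('pics/t3b.png',cv2.resize(a,None,fx=4,fy=4,interpolation=cv2.INTER_CUBIC))
E
```

```text
[0.42713925 0.02320892 0.18765199] [-1.21710653e-04  7.26843880e-01 -6.86802702e-01  8.77374274e-05] [ 0.3705962   0.07798236 -1.01504422] [-0.     0.024  0.009 -0.001  0.002  0.   ]
```

View pics/w3b.png

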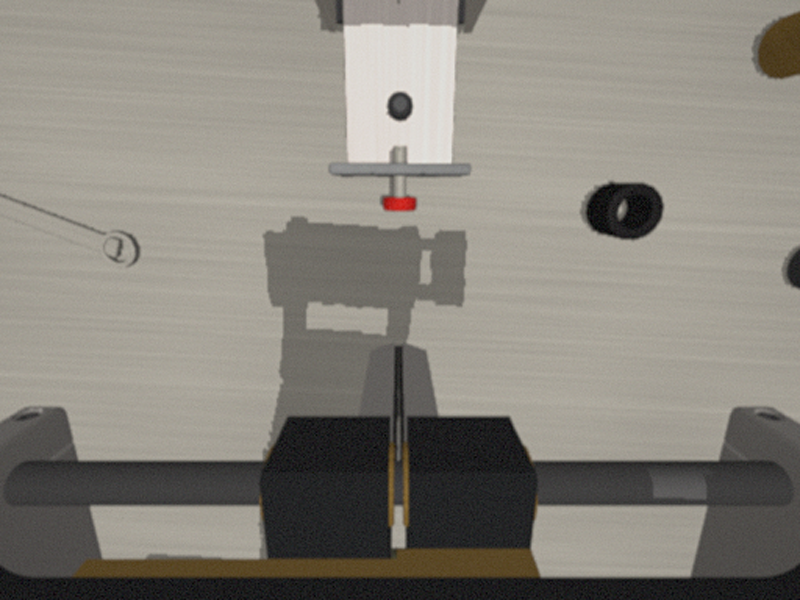

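View pics/t3b.png

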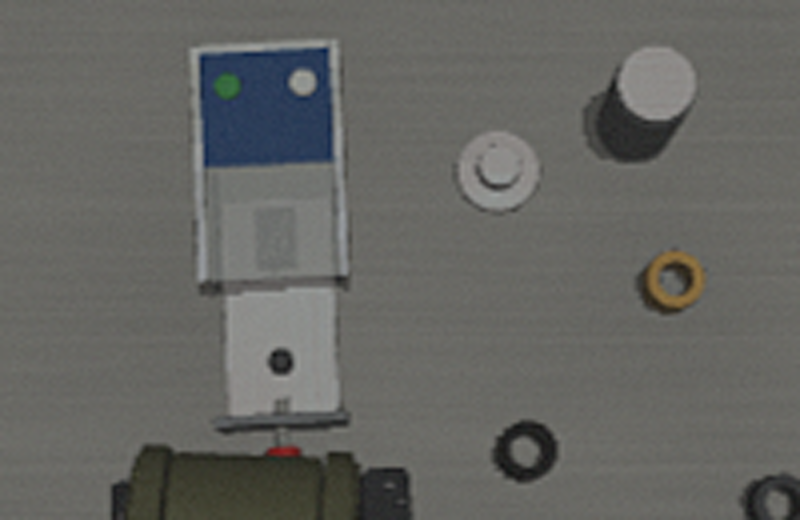

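The drawer is out. The post shows at wrist pixel (400,105) and at top-crop pixel (280,361). Next I fix its position.

```bash
python3 - <<'E'
from h import *
for t,c,w in(('w3',(400/1.5625,105/1.5625),11),('top3',(170+280/4,110+361/4),5)):
    p,d,P=load(t);v,u=np.mgrid[:384,:512];g=p.mean(-1)
    m=(abs(u-c[0])<w)&(abs(v-c[1])<w)&(g<(110 if t[0]=='w' else 95))
    q=P[m];print(t,m.sum(),np.percentile(q,[2,50,98],0).round(4),q.mean(0).round(4))
    mt=m&(P[...,2]>.024);q=P[mt];print(' top',mt.sum(),np.percentile(q,[2,50,98],0).round(4),q.mean(0).round(4))
p,d,P=load('w3');v,u=np.mgrid[:384,:512];S=1.5625
m=(u>325/S)&(u<475/S)&(v>160/S)&(v<178/S)&(P[...,2]>.06)&(P[...,2]<.072);q=P[m]
l=cv2.fitLine(np.ascontiguousarray(q[:,:2],np.float32),cv2.DIST_HUBER,0,.01,.01).ravel();print('plate',np.percentile(q,[2,50,98],0).round(4),l,np.degrees(np.arctan2(l[1],l[0])))
E
```

```text
w3 217 [[0.5544 0.0215 0.0228]
 [0.563  0.0293 0.027 ]
 [0.5717 0.0371 0.0305]] [0.5626 0.0293 0.03  ]
 top 193 [[0.5554 0.0219 0.0243]
 [0.5633 0.0295 0.0273]
 [0.5715 0.0371 0.0306]] [0.5627 0.0295 0.0308]
top3 34 [[0.5525 0.0253 0.0112]
 [0.5612 0.0314 0.0261]
 [0.5711 0.0413 0.0312]] [0.5615 0.0323 0.0242]
 top 22 [[0.5534 0.0252 0.0246]
 [0.5612 0.0314 0.0272]
 [0.5704 0.0374 0.0316]] [0.5611 0.0315 0.0274]
plate [[ 0.5113 -0.019   0.0633]
 [ 0.5165  0.0273  0.0658]
 [ 0.5218  0.0735  0.0673]] [ 0.05460616 -0.998508    0.5165183   0.02706348] -86.869736
```

Request:
{"op": "jog_arm", "data": {"slide": [[0.17,-0.82,0],[0.17,-0.82,0],[0.17,-0.82,0],[0.17,-0.82,0],[0.17,-0.82,0],[0.17,-0.82,0],[0.17,-0.82,0],[0.17,-0.82,0],[0.17,-0.82,0],[0,0,0],[0,0,0],[0,0,0]], "delta_rot": [[0,0,0],[0,0,0],[0,0,0],[0,0,0],[0,0,0],[0,0,0],[0,0,0],[0,0,0],[0,0,0],[0,0,0],[0,0,0],[0,0,0]], "claw": [70,70,70,70,70,70,70,70,70,70,70,70]}}

```text
clock: 9.05
ee_pos: [0.4882, -0.2714, 0.1871]
tcp_rot: [0.0, 0.727, -0.687, -0.001]
wrist_force: [0.2, -0.4, 0.7]
opening: 0.0696
```

```bash
python3 - <<'E'
from h import *
o=readout.get_obs();print(o['ee_pos'],o['tcp_rot'],o['wrist_force'],o['dq'].round(3))
cam('wrist','w4')
a=cv2.imread('pics/w4.png');cv2.imwrite('pics/w4b.png',cv2.resize(a,(800,600),interpolation=cv2.INTER_CUBIC))
p,d,P=load('w4');hsv=cv2.cvtColor(p,cv2.COLOR_RGB2HSV);v,u=np.mgrid[:384,:512]
m=(v<160)&(hsv[...,1]>100)&(P[...,2]>.036)&(P[...,2]<.045)&(abs(P[...,1]+.266)<.035)
q=P[m];print('brass',m.sum(),np.percentile(q,[1,50,99],0).round(4),q.mean(0),u[m].mean(),v[m].mean(),cv2.minEnclosingCircle(np.ascontiguousarray(q[:,:2],np.float32)))
E
```

```text
[ 0.4882398  -0.27140003  0.18706185] [ 1.20789882e-04  7.26778162e-01 -6.86871509e-01 -1.00941379e-03] [ 0.19823258 -0.36742735  0.66065062] [ 0.019 -0.02   0.005 -0.001  0.001 -0.   ]
brass 841 [[ 0.6041 -0.2877  0.0369]
 [ 0.6255 -0.2677  0.0398]
 [ 0.6453 -0.2474  0.0417]] [ 0.62511723 -0.26749549  0.03975768] 257.7717003567182 64.2128418549346 ((0.6250168085098267, -0.26744377613067627), 0.021809056401252747)
```

View pics/w4b.png

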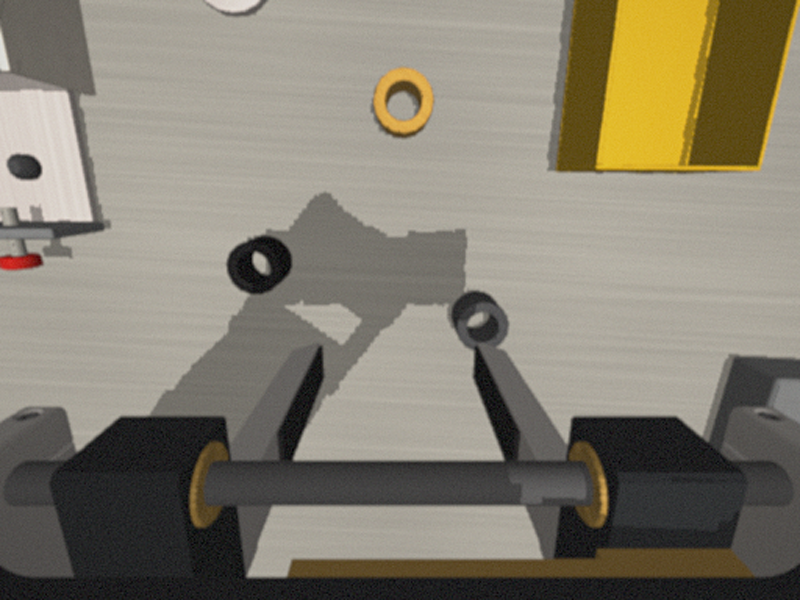

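Request:
{"op": "jog_arm", "data": {"slide": [[0.42,0.01,-0.25],[0.42,0.01,-0.25],[0.42,0.01,-0.25],[0.42,0.01,-0.25],[0.42,0.01,-0.25],[0.42,0.01,-0.25],[0.42,0.01,-0.25],[0.42,0.01,-0.25],[0,0,-0.4],[0,0,-0.4],[0,0,0],[0,0,0]], "delta_rot": [[0,0,0],[0,0,0],[0,0,0],[0,0,0],[0,0,0],[0,0,0],[0,0,0],[0,0,0],[0,0,0],[0,0,0],[0,0,0],[0,0,0]], "claw": [70,70,70,70,70,70,70,70,70,70,70,70]}}

```text
clock: 10.1
ee_pos: [0.6228, -0.2676, 0.076]
tcp_rot: [0.0, 0.727, -0.686, -0.001]
wrist_force: [-0.4, -0.6, 0.4]
opening: 0.0698
```

```bash
python3 - <<'E'
from h import *
o=readout.get_obs();print(o['ee_pos'],o['tcp_rot'],o['wrist_force'])
cam('wrist','w5')
a=cv2.imread('pics/w5.png');cv2.imwrite('pics/w5b.png',cv2.resize(a,(800,600),interpolation=cv2.INTER_CUBIC))
E
```

```text
[ 0.62281499 -0.267648    0.07599552] [ 2.05627567e-04  7.27220530e-01 -6.86403491e-01 -7.11368445e-04] [-0.41971898 -0.55531179  0.41934564]
```

View pics/w5b.png

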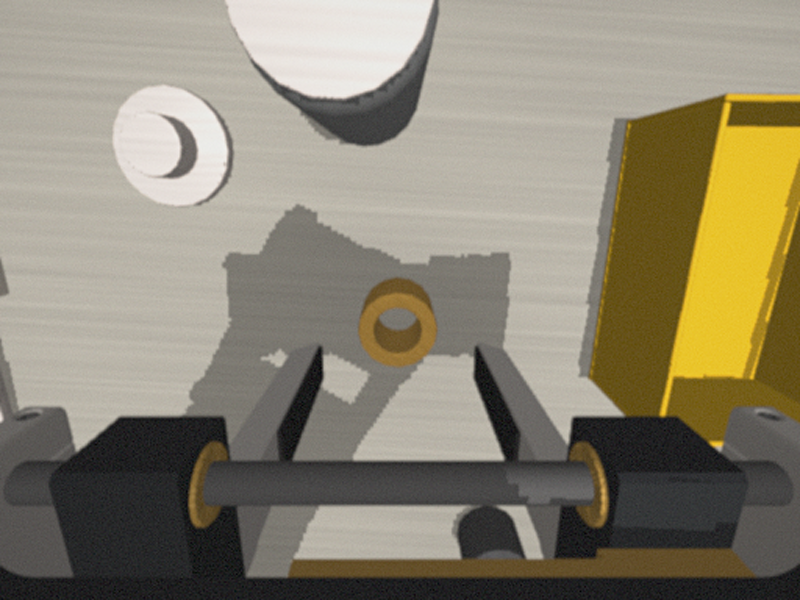

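```bash
python3 - <<'E'
from h import *
p,d,P=load('w5');hsv=cv2.cvtColor(p,cv2.COLOR_RGB2HSV);v,u=np.mgrid[:384,:512]
m=(v<260)&(v>150)&(abs(u-255)<45)&(hsv[...,1]>100)&(P[...,2]>.036)&(P[...,2]<.045)
q=P[m];print(m.sum(),q.mean(0),cv2.minEnclosingCircle(np.ascontiguousarray(q[:,:2],np.float32)))
for s in((195,212),(300,318)):
    m=(u>s[0])&(u<s[1])&(v>218)&(v<245)&(P[...,2]>.06)&(P[...,2]<.09);q=P[m];print(m.sum(),np.percentile(q,[2,50,98],0).round(4))
E
```

```text
1220 [ 0.62674844 -0.26726931  0.03959286] ((0.6257539391517639, -0.267363041639328), 0.02165842428803444)
143 [[ 0.615  -0.2333  0.0765]
 [ 0.6284 -0.2326  0.0827]
 [ 0.631  -0.2271  0.0899]]
162 [[ 0.6197 -0.3098  0.0763]
 [ 0.6333 -0.3033  0.0831]
 [ 0.6355 -0.3023  0.0897]]
```

Request:
{"op": "jog_arm", "data": {"slide": [[0.05,0,-0.4],[0,0,-0.45],[0,0,-0.4],[0,0,-0.25],[0,0,-0.17],[0,0,0],[0,0,0]], "delta_rot": [[0,0,0],[0,0,0],[0,0,0],[0,0,0],[0,0,0],[0,0,0],[0,0,0]], "claw": [70,70,70,70,70,70,70]}}

```text
clock: 10.73
ee_pos: [0.6253, -0.2689, 0.0099]
tcp_rot: [-0.0, 0.727, -0.687, 0.0]
wrist_force: [-0.7, -0.2, -0.3]
opening: 0.07
```

Request:
{"op": "jog_arm", "data": {"slide": [[0,0,0],[0,0,0],[0,0,0],[0,0,0],[0,0,0],[0,0,0],[0,0,0],[0,0,0]], "delta_rot": [[0,0,0],[0,0,0],[0,0,0],[0,0,0],[0,0,0],[0,0,0],[0,0,0],[0,0,0]], "claw": [38,38,38,38,38,38,38,38]}}

```text
clock: 11.4
ee_pos: [0.6253, -0.2687, 0.01]
tcp_rot: [-0.0, 0.727, -0.687, 0.0]
wrist_force: [-1.1, 3.1, 6.1]
opening: 0.0437
```

Request:
{"op": "jog_arm", "data": {"slide": [[0,0,0.3],[0,0,0.7],[0,0,0.8],[0,0,0.8],[0,0,0.2],[0,0,0],[0,0,0]], "delta_rot": [[0,0,0],[0,0,0],[0,0,0],[0,0,0],[0,0,0],[0,0,0],[0,0,0]], "claw": [38,38,38,38,38,38,38]}}

```text
clock: 11.98
ee_pos: [0.6245, -0.2687, 0.1202]
tcp_rot: [0.0, 0.727, -0.687, -0.001]
wrist_force: [0.1, 0.7, -3.0]
opening: 0.0438
```

Request:
{"op": "jog_arm", "data": {"slide": [[-0.16,0.4,0],[-0.16,0.75,0],[-0.16,0.75,0],[-0.16,0.75,0],[-0.16,0.75,0],[-0.16,0.75,0],[-0.16,0.75,0],[-0.16,0.75,0],[-0.16,0.75,0],[-0.12,0.75,0],[0,0.3,0],[0,0,0]], "delta_rot": [[0,0,0],[0,0,0],[0,0,0],[0,0,0],[0,0,0],[0,0,0],[0,0,0],[0,0,0],[0,0,0],[0,0,0],[0,0,0],[0,0,0]], "claw": [38,38,38,38,38,38,38,38,38,38,38,38]}}

```text
clock: 12.98
ee_pos: [0.5617, 0.0314, 0.1196]
tcp_rot: [0.001, 0.728, -0.686, -0.001]
wrist_force: [-0.2, -0.4, -3.1]
opening: 0.0436
```

Request:
{"op": "jog_arm", "data": {"slide": [[0,0,0],[0,0,0]], "delta_rot": [[0,0,0],[0,0,0]], "claw": [38,38]}}

```text
clock: 13.15
ee_pos: [0.5624, 0.0282, 0.1204]
tcp_rot: [0.001, 0.727, -0.687, -0.0]
wrist_force: [0.0, -1.1, -3.0]
opening: 0.044
```

```bash
python3 - <<'E'
from h import *
o=readout.get_obs();print(o['ee_pos'],o['tcp_rot'],o['wrist_force'],o['opening'])
cam('wrist','w6');cam('side','s6')
a=cv2.imread('pics/w6.png');cv2.imwrite('pics/w6b.png',cv2.resize(a,(800,600),interpolation=cv2.INTER_CUBIC))
a=cv2.imread('pics/s6.png')[120:240,150:310];cv2.imwrite('pics/s6b.png',cv2.resize(a,None,fx=5,fy=5,interpolation=cv2.INTER_CUBIC))
E
```

```text
[0.56244264 0.02818832 0.12042919] [ 6.36505449e-04  7.26615662e-01 -6.87043689e-01 -4.94280804e-04] [ 0.04895773 -1.06663111 -3.0496924 ] 0.04396099005905344
```

View pics/w6b.png

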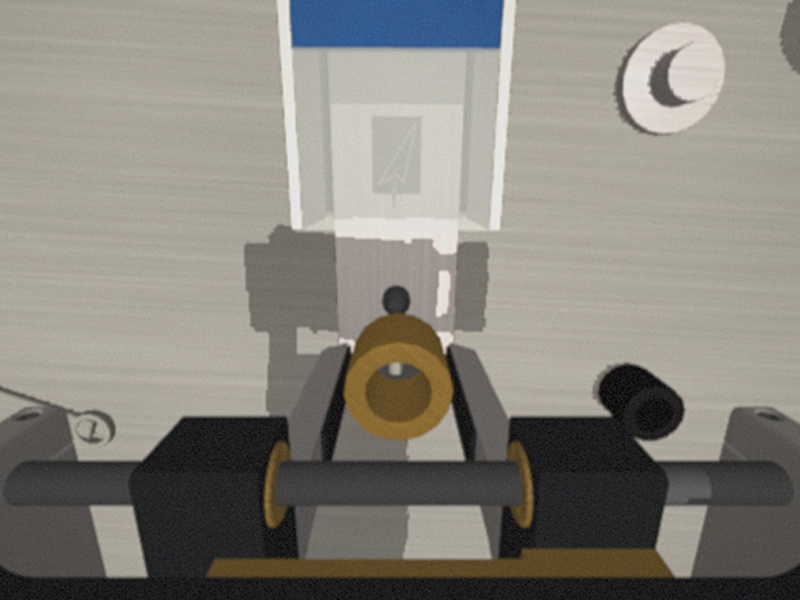

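View pics/s6b.png

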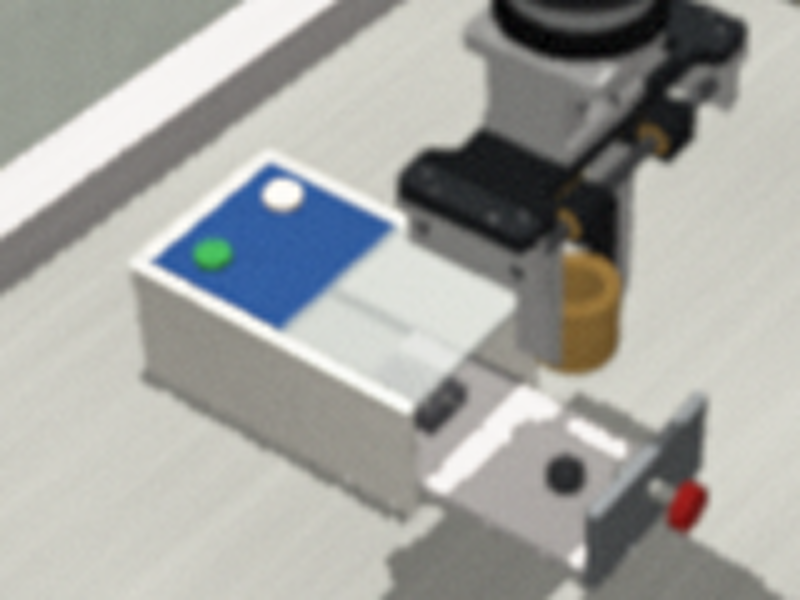

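The sleeve is upright in the jaws at wrist pixel (398,390), and the post is visible at (396,300). I compare the two in this one picture.

```bash
python3 - <<'E'
from h import *
p,d,P=load('w6');hsv=cv2.cvtColor(p,cv2.COLOR_RGB2HSV);v,u=np.mgrid[:384,:512];S=1.5625
m=(hsv[...,1]>100)&(abs(u-255)<38)&(v>195)&(v<285)&(P[...,2]>.12)
q=P[m];zt=np.percentile(q[:,2],90);m&=(P[...,2]>zt-.004);q=P[m]
print('sleeve',zt,m.sum(),q.mean(0),cv2.minEnclosingCircle(np.ascontiguousarray(q[:,:2],np.float32)),np.percentile(q,[1,99],0))
g=p.mean(-1);m=(abs(u-396/S)<11)&(abs(v-300/S)<11)&(g<100)&(hsv[...,1]<90)&(P[...,2]<.05)&(P[...,2]>.022)
q=P[m];print('post',m.sum(),np.percentile(q,[2,50,98],0).round(4),np.median(u[m]))
E
```

```text
sleeve 0.15085483891006557 2355 [0.56496777 0.02807792 0.151108  ] ((0.5922717452049255, 0.029702574014663696), 0.05107690021395683) [[0.54327685 0.00668648 0.14718052]
 [0.58420781 0.04896885 0.1566087 ]]
post 228 [[0.5576 0.0211 0.0227]
 [0.5659 0.0297 0.0267]
 [0.5729 0.0381 0.0301]] 253.0
```

Request:
{"op": "jog_arm", "data": {"slide": [[0.01,0.04,-0.3],[0,0,-0.4],[0,0,-0.4],[0,0,-0.4],[0,0,-0.3],[0,0,0],[0,0,0]], "delta_rot": [[0,0,0],[0,0,0],[0,0,0],[0,0,0],[0,0,0],[0,0,0],[0,0,0]], "claw": [38,38,38,38,38,38,38]}}

```text
clock: 13.83
ee_pos: [0.5628, 0.0305, 0.0489]
tcp_rot: [0.0, 0.727, -0.687, -0.0]
wrist_force: [1.2, -0.4, -1.7]
opening: 0.0436
```

```bash
python3 - <<'E'
from h import *
o=readout.get_obs();print(o['ee_pos'],o['tcp_rot'],o['wrist_force'],o['opening'])
cam('wrist','w7');cam('side','s7')
a=cv2.imread('pics/w7.png')[170:300,170:340];cv2.imwrite('pics/w7b.png',cv2.resize(a,None,fx=4.5,fy=4.5,interpolation=cv2.INTER_CUBIC))
a=cv2.imread('pics/s7.png')[160:240,220:310];cv2.imwrite('pics/s7b.png',cv2.resize(a,None,fx=7,fy=7,interpolation=cv2.INTER_CUBIC))
E
```

```text
[0.56283637 0.03053132 0.04890342] [ 3.92744658e-04  7.26683793e-01 -6.86971855e-01 -4.26014537e-04] [ 1.18635088 -0.4246849  -1.67643366] 0.04363813700832434
```

View pics/w7b.png

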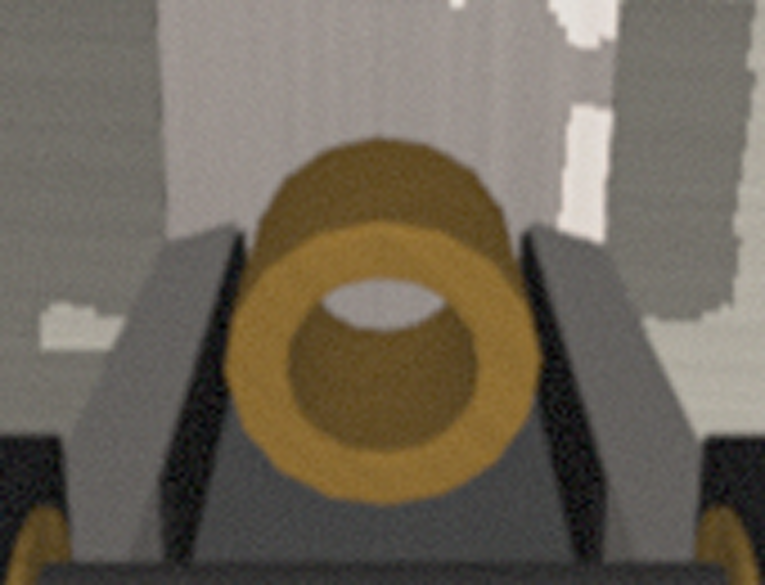

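View pics/s7b.png

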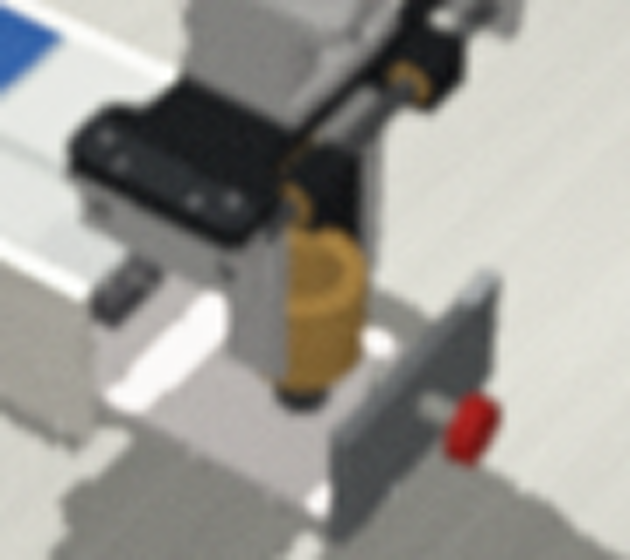

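Request:
{"op": "jog_arm", "data": {"slide": [[0,-0.02,-0.1],[0,0,-0.1],[0,0,0],[0,0,0]], "delta_rot": [[0,0,0],[0,0,0],[0,0,0],[0,0,0]], "claw": [38,38,38,38]}}

```text
clock: 14.27
ee_pos: [0.563, 0.03, 0.0413]
tcp_rot: [0.0, 0.727, -0.687, -0.0]
wrist_force: [0.0, -0.5, -2.7]
opening: 0.0436
```

Request:
{"op": "jog_arm", "data": {"slide": [[0,0,-0.05],[0,0,0]], "delta_rot": [[0,0,0],[0,0,0]], "claw": [38,38]}}

```text
clock: 14.43
ee_pos: [0.563, 0.03, 0.0392]
tcp_rot: [0.0, 0.727, -0.687, -0.0]
wrist_force: [-0.5, -0.3, -2.9]
opening: 0.0439
```

Request:
{"op": "jog_arm", "data": {"slide": [[0,0,-0.05],[0,0,0]], "delta_rot": [[0,0,0],[0,0,0]], "claw": [38,38]}}

```text
clock: 14.6
ee_pos: [0.5629, 0.03, 0.0371]
tcp_rot: [0.0, 0.727, -0.687, -0.0]
wrist_force: [0.2, -0.1, -2.8]
opening: 0.0433
```

Request:
{"op": "jog_arm", "data": {"slide": [[0,0,-0.05],[0,0,0]], "delta_rot": [[0,0,0],[0,0,0]], "claw": [38,38]}}

```text
clock: 14.77
ee_pos: [0.5628, 0.03, 0.0351]
tcp_rot: [0.0, 0.727, -0.687, -0.0]
wrist_force: [0.3, -0.0, -3.8]
opening: 0.0438
```

Request:
{"op": "jog_arm", "data": {"slide": [[0,0,-0.05],[0,0,-0.05],[0,0,0]], "delta_rot": [[0,0,0],[0,0,0],[0,0,0]], "claw": [38,38,38]}}

```text
clock: 15.02
ee_pos: [0.5628, 0.03, 0.031]
tcp_rot: [0.0, 0.727, -0.687, -0.0]
wrist_force: [-0.6, -0.9, -3.3]
opening: 0.0438
```

Request:
{"op": "jog_arm", "data": {"slide": [[0,0,-0.05],[0,0,-0.025],[0,0,0]], "delta_rot": [[0,0,0],[0,0,0],[0,0,0]], "claw": [38,38,38]}}

```text
clock: 15.27
ee_pos: [0.5629, 0.03, 0.0282]
tcp_rot: [0.0, 0.727, -0.687, -0.0]
wrist_force: [0.1, 0.5, -4.2]
opening: 0.0436
```

Request:
{"op": "jog_arm", "data": {"slide": [[0,0,-0.05],[0,0,0]], "delta_rot": [[0,0,0],[0,0,0]], "claw": [38,38]}}

```text
clock: 15.43
ee_pos: [0.5629, 0.03, 0.0261]
tcp_rot: [0.0, 0.727, -0.687, -0.0]
wrist_force: [-0.5, 0.0, -3.1]
opening: 0.0439
```

Request:
{"op": "jog_arm", "data": {"slide": [[0,0,-0.025],[0,0,0]], "delta_rot": [[0,0,0],[0,0,0]], "claw": [38,38]}}

```text
clock: 15.6
ee_pos: [0.563, 0.03, 0.0253]
tcp_rot: [0.0, 0.727, -0.687, -0.0]
wrist_force: [-0.2, -0.0, -2.6]
opening: 0.044
```

No resistance around the post. I lower the last bit in small steps until it touches.

Request:
{"op": "jog_arm", "data": {"slide": [[0,0,-0.02],[0,0,0]], "delta_rot": [[0,0,0],[0,0,0]], "claw": [38,38]}}

```text
clock: 15.77
ee_pos: [0.563, 0.03, 0.0245]
tcp_rot: [0.0, 0.727, -0.687, -0.0]
wrist_force: [-0.6, -0.0, -3.6]
opening: 0.044
```

Request:
{"op": "jog_arm", "data": {"slide": [[0,0,-0.0125],[0,0,0]], "delta_rot": [[0,0,0],[0,0,0]], "claw": [38,38]}}

```text
clock: 15.93
ee_pos: [0.563, 0.03, 0.0241]
tcp_rot: [0.0, 0.727, -0.687, -0.0]
wrist_force: [-0.3, 0.5, -2.9]
opening: 0.0434
```

Request:
{"op": "jog_arm", "data": {"slide": [[0,0,-0.0125],[0,0,0]], "delta_rot": [[0,0,0],[0,0,0]], "claw": [38,38]}}

```text
clock: 16.1
ee_pos: [0.5631, 0.03, 0.0239]
tcp_rot: [-0.0, 0.727, -0.687, 0.0]
wrist_force: [-1.5, 0.3, 0.7]
opening: 0.0436
```

Request:
{"op": "jog_arm", "data": {"slide": [[0,0,0],[0,0,0],[0,0,0],[0,0,0],[0,0,0],[0,0,0]], "delta_rot": [[0,0,0],[0,0,0],[0,0,0],[0,0,0],[0,0,0],[0,0,0]], "claw": [46,50,58,64,64,64]}}

```text
clock: 16.6
ee_pos: [0.5631, 0.03, 0.0237]
tcp_rot: [-0.0, 0.727, -0.687, 0.0]
wrist_force: [-0.4, -0.2, -1.2]
opening: 0.0638
```

Request:
{"op": "jog_arm", "data": {"slide": [[0,0,0.2],[0,0,0.6],[0,0,0.8],[0,0,0.9],[-0.5,-0.03,0.9],[-0.7,-0.04,0],[-0.7,-0.04,0],[-0.7,-0.04,0],[-0.7,-0.04,0],[0,0,0],[0,0,0]], "delta_rot": [[0,0,0],[0,0,0],[0,0,0],[0,0,0],[0,0,0],[0,0,0],[0,0,0],[0,0,0],[0,0,0],[0,0,0],[0,0,0]], "claw": [64,64,64,64,64,0,0,0,0,0,0]}}

```text
clock: 17.52
ee_pos: [0.4307, 0.0224, 0.1607]
tcp_rot: [-0.001, 0.727, -0.687, 0.001]
wrist_force: [0.9, 0.4, -0.2]
opening: 0.0275
```

```bash
python3 - <<'E'
from h import *
o=readout.get_obs();print(o['ee_pos'],o['tcp_rot'],o['wrist_force'],o['opening'])
cam('wrist','w8')
a=cv2.imread('pics/w8.png');cv2.imwrite('pics/w8b.png',cv2.resize(a,(800,600),interpolation=cv2.INTER_CUBIC))
p,d,P=load('w8');hsv=cv2.cvtColor(p,cv2.COLOR_RGB2HSV)
m=(hsv[...,1]>110)&(P[...,2]>.045)&(P[...,2]<.065)&(abs(P[...,0]-.563)<.03)&(abs(P[...,1]-.03)<.03)
q=P[m];print(m.sum(),q.mean(0),np.percentile(q,[1,99],0));A=np.c_[q,np.ones(len(q))]
print(np.linalg.lstsq(np.c_[q[:,:2],np.ones(len(q))],q[:,2],rcond=None)[0])
E
```

```text
[0.43072954 0.02235806 0.16067587] [-5.91175658e-04  7.26777185e-01 -6.86872727e-01  6.57043758e-04] [ 0.89355483  0.40130471 -0.22672961] 0.027510129960099626
1114 [0.56316179 0.02943127 0.05346919] [[0.54187943 0.00959078 0.04636307]
 [0.5831331  0.04936768 0.05546903]]
[ 0.00228418 -0.00283654  0.05226631]
```

View pics/w8b.png

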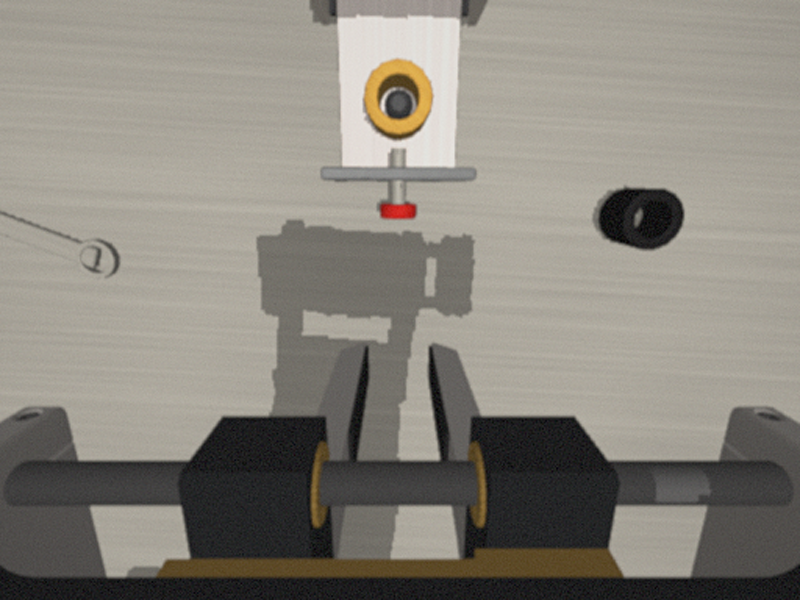

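The sleeve sits level with its top at 53.5 mm (54 mm expected), the post centred in the bore at (399,103). Now I go down in front of the pad and push.

Request:
{"op": "jog_arm", "data": {"slide": [[0,0.01,-0.4],[0,0,-0.6],[0,0,-0.7],[0,0,-0.7],[0,0,-0.5],[0,0,-0.3],[0,0,0],[0,0,0]], "delta_rot": [[0,0,0],[0,0,0],[0,0,0],[0,0,0],[0,0,0],[0,0,0],[0,0,0],[0,0,0]], "claw": [0,0,0,0,0,0,0,0]}}

```text
clock: 18.23
ee_pos: [0.4315, 0.0228, 0.0316]
tcp_rot: [0.0, 0.727, -0.687, -0.0]
wrist_force: [0.3, -0.4, 0.4]
opening: 0.0005
```

Request:
{"op": "jog_arm", "data": {"slide": [[0.2,0.01,0],[0.3,0.02,0],[0.2,0.01,0],[0.1,0.01,0],[0,0,0],[0,0,0]], "delta_rot": [[0,0,0],[0,0,0],[0,0,0],[0,0,0],[0,0,0],[0,0,0]], "claw": [0,0,0,0,0,0]}}

```text
clock: 18.73
ee_pos: [0.4631, 0.0248, 0.0318]
tcp_rot: [-0.0, 0.727, -0.687, 0.0]
wrist_force: [0.2, -0.1, 0.1]
opening: 0.0004
```

Request:
{"op": "jog_arm", "data": {"slide": [[0.1,0.005,0],[0.1,0.005,0],[0.05,0.003,0],[0.05,0.003,0],[0.05,0.003,0],[0.05,0.003,0]], "delta_rot": [[0,0,0],[0,0,0],[0,0,0],[0,0,0],[0,0,0],[0,0,0]], "claw": [0,0,0,0,0,0]}}

```text
clock: 19.23
ee_pos: [0.4787, 0.0257, 0.0315]
tcp_rot: [0.0, 0.727, -0.687, -0.0]
wrist_force: [-4.9, -0.5, 1.1]
opening: -0.0
```

Request:
{"op": "jog_arm", "data": {"slide": [[0.06,0.004,0],[0.06,0.004,0],[0.06,0.004,0],[0.06,0.004,0],[0.06,0.004,0],[0.06,0.004,0]], "delta_rot": [[0,0,0],[0,0,0],[0,0,0],[0,0,0],[0,0,0],[0,0,0]], "claw": [0,0,0,0,0,0]}}

```text
clock: 19.73
ee_pos: [0.4934, 0.0265, 0.0314]
tcp_rot: [0.0, 0.727, -0.687, -0.0]
wrist_force: [-4.7, -2.5, 0.6]
opening: 0.0004
```

Request:
{"op": "jog_arm", "data": {"slide": [[0.08,0.004,0],[0.08,0.004,0],[0.08,0.005,0],[0.08,0.004,0],[0.08,0.005,0],[0.08,0.004,0],[0.08,0.005,0],[0.08,0.004,0],[0.08,0.005,0],[0.08,0.004,0],[0.08,0.005,0],[0.08,0.004,0]], "delta_rot": [[0,0,0],[0,0,0],[0,0,0],[0,0,0],[0,0,0],[0,0,0],[0,0,0],[0,0,0],[0,0,0],[0,0,0],[0,0,0],[0,0,0]], "claw": [0,0,0,0,0,0,0,0,0,0,0,0]}}

```text
clock: 20.73
ee_pos: [0.5316, 0.0286, 0.0314]
tcp_rot: [0.001, 0.727, -0.687, -0.0]
wrist_force: [-6.0, -2.7, 1.5]
opening: 0.0001
```

Request:
{"op": "jog_arm", "data": {"slide": [[0.08,0.004,0],[0.08,0.004,0],[0.08,0.005,0],[0.08,0.004,0],[0.08,0.005,0],[0.08,0.004,0],[0.08,0.005,0],[0.06,0.004,0],[0,0,0]], "delta_rot": [[0,0,0],[0,0,0],[0,0,0],[0,0,0],[0,0,0],[0,0,0],[0,0,0],[0,0,0],[0,0,0]], "claw": [0,0,0,0,0,0,0,0,0]}}

```text
clock: 21.48
ee_pos: [0.5565, 0.03, 0.0313]
tcp_rot: [0.001, 0.727, -0.687, -0.0]
wrist_force: [-7.0, -2.1, 2.3]
opening: 0.0001
```

Request:
{"op": "jog_arm", "data": {"slide": [[0.05,0.003,0],[0.05,0.003,0],[0.05,0.003,0],[0.05,0.003,0],[0.05,0.002,0],[0.05,0.002,0],[0,0,0]], "delta_rot": [[0,0,0],[0,0,0],[0,0,0],[0,0,0],[0,0,0],[0,0,0],[0,0,0]], "claw": [0,0,0,0,0,0,0]}}

```text
clock: 22.07
ee_pos: [0.5682, 0.0307, 0.0313]
tcp_rot: [0.001, 0.727, -0.687, -0.001]
wrist_force: [-7.4, -1.8, 2.6]
opening: 0.0003
```

Request:
{"op": "jog_arm", "data": {"slide": [[0.025,0,0],[0.025,0,0],[0,0,0]], "delta_rot": [[0,0,0],[0,0,0],[0,0,0]], "claw": [0,0,0]}}

```text
clock: 22.32
ee_pos: [0.5702, 0.0307, 0.0312]
tcp_rot: [0.001, 0.727, -0.687, -0.001]
wrist_force: [-6.4, -0.8, 1.3]
opening: 0.0009
```

Request:
{"op": "jog_arm", "data": {"slide": [[0.02,0,0],[0,0,0]], "delta_rot": [[0,0,0],[0,0,0]], "claw": [0,0]}}

```text
clock: 22.48
ee_pos: [0.5711, 0.0308, 0.0313]
tcp_rot: [0.001, 0.727, -0.687, -0.001]
wrist_force: [-5.0, -0.4, 0.3]
opening: 0.0004
```

Request:
{"op": "jog_arm", "data": {"slide": [[0.0125,0,0],[0,0,0]], "delta_rot": [[0,0,0],[0,0,0]], "claw": [0,0]}}

```text
clock: 22.65
ee_pos: [0.5716, 0.0308, 0.0313]
tcp_rot: [0.0, 0.727, -0.687, -0.001]
wrist_force: [-7.2, -0.6, 0.6]
opening: -0.0002
```

Request:
{"op": "jog_arm", "data": {"slide": [[0.0125,0,0],[0.0125,0,0],[0,0,0]], "delta_rot": [[0,0,0],[0,0,0],[0,0,0]], "claw": [0,0,0]}}

```text
clock: 22.9
ee_pos: [0.5724, 0.0308, 0.0313]
tcp_rot: [0.001, 0.727, -0.687, -0.001]
wrist_force: [-7.1, -0.8, 1.0]
opening: 0.0003
```

Request:
{"op": "jog_arm", "data": {"slide": [[0.0125,0,0],[0,0,0]], "delta_rot": [[0,0,0],[0,0,0]], "claw": [0,0]}}

```text
clock: 23.07
ee_pos: [0.5729, 0.0309, 0.0313]
tcp_rot: [0.001, 0.727, -0.687, -0.001]
wrist_force: [-7.8, -0.6, 1.1]
opening: 0.0004
```

Request:
{"op": "jog_arm", "data": {"slide": [[0.0125,0,0],[0,0,0]], "delta_rot": [[0,0,0],[0,0,0]], "claw": [0,0]}}

```text
clock: 23.23
ee_pos: [0.5734, 0.0309, 0.0313]
tcp_rot: [0.001, 0.727, -0.687, -0.001]
wrist_force: [-6.7, -0.0, 0.8]
opening: 0.0004
```

Request:
{"op": "jog_arm", "data": {"slide": [[0.0075,0,0],[0,0,0]], "delta_rot": [[0,0,0],[0,0,0]], "claw": [0,0]}}

```text
clock: 23.4
ee_pos: [0.5737, 0.0309, 0.0313]
tcp_rot: [0.001, 0.727, -0.687, -0.001]
wrist_force: [-7.6, 0.3, 1.8]
opening: 0.0005
```

Request:
{"op": "jog_arm", "data": {"slide": [[0.0075,0,0],[0,0,0]], "delta_rot": [[0,0,0],[0,0,0]], "claw": [0,0]}}

```text
clock: 23.57
ee_pos: [0.5739, 0.0309, 0.0313]
tcp_rot: [0.001, 0.727, -0.687, -0.001]
wrist_force: [-7.7, -0.5, 3.0]
opening: 0.0002
```

Request:
{"op": "jog_arm", "data": {"slide": [[0.0075,0,0],[0,0,0]], "delta_rot": [[0,0,0],[0,0,0]], "claw": [0,0]}}

```text
clock: 23.73
ee_pos: [0.5739, 0.0309, 0.0313]
tcp_rot: [0.001, 0.727, -0.687, -0.001]
wrist_force: [-10.7, -1.1, 4.0]
opening: 0.0002
```

Request:
{"op": "jog_arm", "data": {"slide": [[0.0075,0,0],[0,0,0]], "delta_rot": [[0,0,0],[0,0,0]], "claw": [0,0]}}

```text
clock: 23.9
ee_pos: [0.5739, 0.0309, 0.0312]
tcp_rot: [0.001, 0.727, -0.687, -0.001]
wrist_force: [-12.9, -0.7, 4.5]
opening: 0.0007
```

Request:
{"op": "jog_arm", "data": {"slide": [[0.005,0,0],[0,0,0]], "delta_rot": [[0,0,0],[0,0,0]], "claw": [0,0]}}

```text
clock: 24.07
ee_pos: [0.5739, 0.0309, 0.0312]
tcp_rot: [0.001, 0.727, -0.687, -0.002]
wrist_force: [-13.5, -0.4, 4.5]
opening: 0.0003
```

Request:
{"op": "jog_arm", "data": {"slide": [[-0.05,0,0],[-0.05,0,0],[-0.1,0,0],[-0.1,0,0],[0,0,0],[0,0,0]], "delta_rot": [[0,0,0],[0,0,0],[0,0,0],[0,0,0],[0,0,0],[0,0,0]], "claw": [0,0,0,0,0,0]}}

```text
clock: 24.57
ee_pos: [0.5639, 0.0309, 0.032]
tcp_rot: [-0.001, 0.727, -0.687, 0.0]
wrist_force: [-0.6, -0.2, 0.6]
opening: 0.0004
```

The force dropped to zero after backing off 10 mm, so the drawer is latched. I retreat, lift and look.

Request:
{"op": "jog_arm", "data": {"slide": [[-0.4,-0.02,0],[-0.6,-0.03,0],[-0.7,-0.03,0],[-0.7,-0.03,0.4],[-0.7,0,0.8],[0,0,1],[0,0,1],[0,0,0.8],[0,0,0],[0,0,0],[0,0,0],[0,0,0]], "delta_rot": [[0,0,0],[0,0,0],[0,0,0],[0,0,0],[0,0,0],[0,0,0],[0,0,0],[0,0,0],[0,0,0],[0,0,0],[0,0,0],[0,0,0]], "claw": [0,0,0,0,0,0,0,0,0,0,0,0]}}

```text
clock: 25.57
ee_pos: [0.4395, 0.0264, 0.1897]
tcp_rot: [0.001, 0.727, -0.687, -0.001]
wrist_force: [0.3, -0.0, -0.2]
opening: 0.0002
```

```bash
python3 - <<'E'
from h import *
o=readout.get_obs();print(o['clock'],o['ee_pos'],o['wrist_force'])
cam('wrist','w9');cam('top','t9');cam('side','s9')
a=cv2.imread('pics/t9.png')[90:250,90:450];cv2.imwrite('pics/t9b.png',cv2.resize(a,None,fx=2.2,fy=2.2,interpolation=cv2.INTER_CUBIC))
a=cv2.imread('pics/s9.png')[120:240,150:310];cv2.imwrite('pics/s9b.png',cv2.resize(a,None,fx=5,fy=5,interpolation=cv2.INTER_CUBIC))
p,d,P=load('w9');v,u=np.mgrid[:384,:512]
m=(P[...,2]>.062)&(P[...,2]<.070)&(abs(P[...,1]-.03)<.05)&(abs(P[...,0]-.605)<.02);q=P[m];print('plate',m.sum(),np.median(q,0) if m.any() else '')
for t in('top1','t9'):
    p,d,P=load(t);o=[]
    for c in((570,368),(471,348),(459,238),(518,203)):
        m=(abs(u-c[0]/1.5625)<14)&(abs(v-c[1]/1.5625)<14)&(P[...,2]>.02)&(P[...,2]<.15);o.append(P[m].mean(0)[:2].round(4))
    print(t,o)
E
```

```text
25.5667 [0.43950903 0.02642047 0.18974038] [ 0.31898716 -0.04075765 -0.15552795]
plate 918 [0.60466632 0.03193141 0.06571537]
top1 [array([ 0.4545, -0.3407]), array([ 0.4944, -0.1532]), array([ 0.7108, -0.1345]), array([ 0.7436, -0.2358])]
t9 [array([ 0.4545, -0.3405]), array([ 0.4944, -0.1533]), array([ 0.7111, -0.1345]), array([ 0.7435, -0.2357])]
```

View pics/t9b.png

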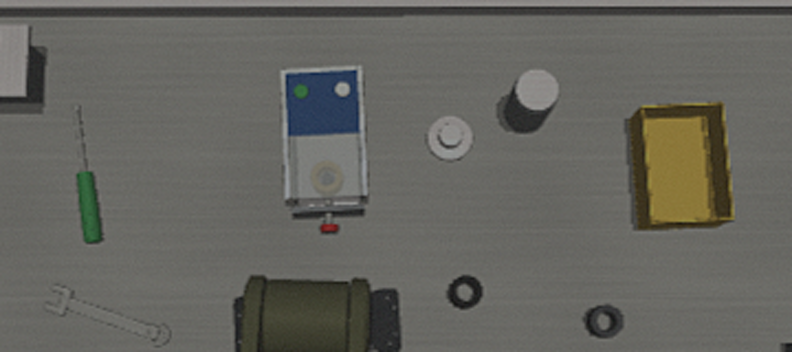

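View pics/s9b.png

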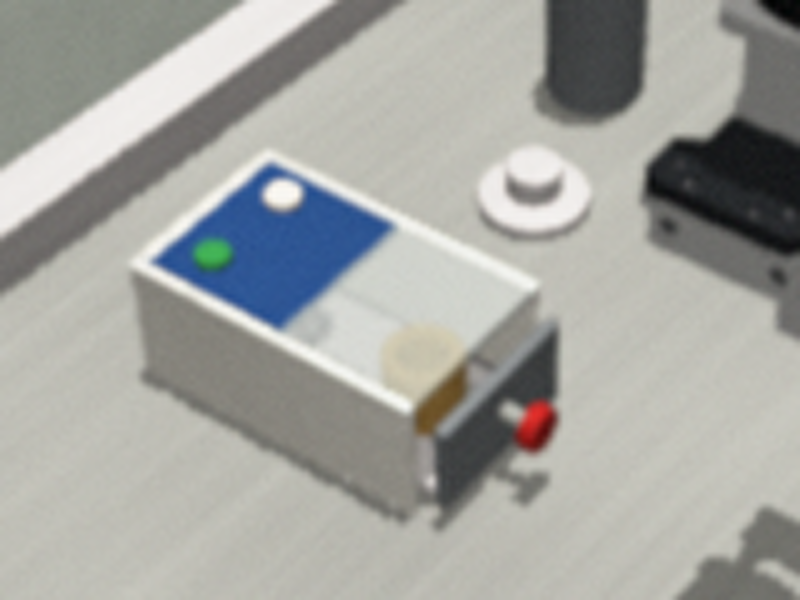

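View pics/w9.png

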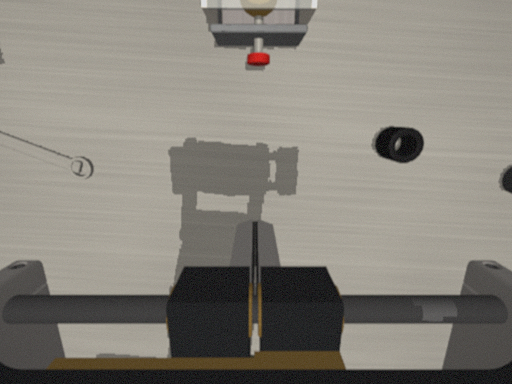

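The drawer is shut. The plate is at x 0.605, as it was at the start. The sleeve shows through the clear roof at (325,178) in the top crop, and the bystanders have not moved. I hand the job in.

```bash
python3 -c "
from workcell import workorder,readout
print(workorder.job_done())"
```

```text
the job is handed in; nothing more can be done
None
```

I handed the job in at about 25.7 s of the 72 s: the brass sleeve is on the drawer's post and the drawer is latched shut.

- **Release:** I felt for the pad and pressed until the force rose, peaking at 11.2 N. The drawer sprang out behind the retreating finger.
- **Sleeve:** I lowered the brass sleeve over the post with no resistance and felt it touch at the expected height. After letting go, its top measured about 53.5 mm against 54 mm expected, level, with the post centred in the bore.
- **Latching:** I pushed the drawer in until the stop. The highest reading was 13.5 N along the push, about 14 N in all. The force fell to zero when I backed off.

**Last checks:** About a second and a half after the push, the front plate was back at its starting position to within 1 mm. The sleeve shows inside through the clear roof, and the robot is touching nothing. The steel and black sleeves, can and flange measured within 0.3 mm of where they began. The wrench, screwdriver and bin I checked only by eye, and they looked unmoved.

**Disagreements:** The top and wrist cameras differed by 2–4 mm on absolute positions, so I aligned by what the wrist camera showed. On the first press the travel to the stop felt like about 7 mm rather than 6.2 mm. The force was read only at the end of each short move, so brief peaks between readings were not seen.

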